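Tip a pedal body over against the tray lip

ROBOT

A 6-joint arm with a two-finger parallel gripper is mounted at the origin on the work surface. World frame = base frame: x ahead of the robot, y to its left, z up, the work surface at z = 0. Lengths are in m, angles in rad, forces in N, time in s.
With the tool pointing down it reaches from about 0.275 to 0.875 m from the base axis. Payload 12.5 kg.
Tool frame: the origin (TCP) lies at the very end of the fingers, on their centre line; the grasp point (between the pads) lies 19 mm behind it; z points along the fingers, y is the line along which they close (so a half turn about z gives the same grasp; the last joint's range is limited). The gripper opens to 85 mm and grips with 20 to 120 N. Pads are 22 mm wide; open, the fingers measure 114 mm over their backs; the gripper's body (76 mm by 85 mm) begins 54 mm behind the grasp point. The pads swing forward as they close: fully open they stand 13 mm farther back than shut.
Start: joints at [1.028, 0.351, 1.652, -0, 1.139, -0.085], TCP at [0.243, 0.493, 0.231] pointing down, gripper open.
Joint ranges: [-2.75, 2.75], [-0.79, 2.1], [0.01, 2.65], [-1.57, 4.71], [0.07, 3.14], [-2.87, 2.87]. Speed limits (rad/s): [2.22, 2.22, 2.79, 3.14, 3.14, 3.14].

INTERFACE

Orientations are given as a 3x3 rotation matrix whose columns are the frame's x, y, z axes.
In Python, from bench import manip gives the robot as it stands. Calls block until the motion is done:
- manip.move_ptp(position, orientation): joint-space move of the TCP to a pose.
- manip.move_l(position, attitude=None, max_speed=0.15): straight line of the TCP; attitude=None keeps the orientation; max_speed is the mean speed in m/s.
- manip.move_j(angles): joint-space move.
- manip.set_gripper(opening, effort=None): opening from 0.0 (shut) to 1.0 (fully open); effort is the grip in N (None keeps the last); returns when the fingers have stopped.
- manip.dwell(seconds).
- manip.inverse_kinematics(position, orientation): joint angles nearest the present ones, or None.
- manip.grab_frame(name): name is "scene" or "top"; returns (picture, depth): 400x640x3 uint8, red, green, blue; 400x640 float32, m along the optical axis (not along the pixel's ray), 0 where there is no reading.
- manip.get_calibration(name): a dict with "camera_matrix" (3x3 intrinsics, pixels), "R" (3x3) and "t" (3): a world point X has camera coordinates R X + t. Camera axes: x right, y down, z forward; pixel columns grow to the right and rows downward; lengths in m; the calibration is good to about 2 mm. A picture is of the moment at which its call begins. get_calibration takes no time and is no camera call.
A pose or a line that the arm cannot do raises manip.Unreachable and nothing moves.
- manip.sign_off(): hands the job in; it is judged then, once.
Trained networks look in the newest picture that a camera, given by its name, has taken for a name from the list of things; names that differ only in an ending like _2 or _b are one class to them, and where a whole thing is asked for, a point or a joint stands for the part that bears it (a point fixed in the world has none). Each returns a list of dicts, best first, with "confidence" (0 to 1); they miss things now and then, are a little off and sometimes report something else, mostly with a low value. They report only what shows in the picture. A call takes as long as a camera call. They do not tell look-alikes from the thing itself.
- manip.look_for(camera, name): "at" ([x, y, z] in m, in world coordinates, good to about 4 mm: the middle of the surface that is visible of it).
Readings, each from a call of its own:
- manip.current_time(): time.
- manip.current_qpos(): joint angles.
- manip.current_joint_vel(): joint speeds.
- manip.current_joint_torque(): joint torques, N m.
- manip.current_ee_pos(): TCP position.
- manip.current_tcp_rot(): TCP orientation.
- manip.current_force(): force on the tool from outside, world axes, zero at the start.
- manip.current_ft_torque(): the same for the moment, N m.
- manip.current_grip_width(): opening from 0.0 (shut) to 1.0 (fully open).
- manip.current_grip_force(): force on a finger pad.
Only numpy, scipy, OpenCV 4.12 (cv2) and the standard library are available. Lean on these libraries where they do the work, as an engineer would, in place of code of your own. Each camera call takes 0.05 s, during which the arm holds its last target. There are 200 camera calls.

TASK

A pedal body lies tread side up in the steel tray and its ribbed side has to be got at for greasing. With the fingers only pushing, never pinching or lifting it, push it across the tray against the curved lip until it tips up and stays standing there, leaning on the lip, then push its upper edge back over from behind so that it falls over and lies flat in the tray with its ribbed side up. Leave everything else as it is.

Things in the scene. Friction and masses are not known exactly. Their poses are not given: they have to be found in the camera images.
- tray: fixed work tray bent from one steel sheet: flat base 250 x 360 mm, its top 3 mm above the bench, with an upturned curved lip along its whole far edge. Origin on the bench (z = 0) under the middle of the foot of the lip's curve; x points level from the base out through the lip, y along the lip, z up. The base covers x -250..0, y -180..180 mm
- lip_top (a point): middle of the lip's upper edge. In the tray's frame the lip's inner face runs through (x, z) mm (0, 3), (9, 8), (17, 17), (25, 31), (32, 51), i.e. 30, 48, 60, 70 deg from level, so a flat part slid into it rides up. Sheet 4 mm thick. Behind it a space of 60 mm in x and 90 mm to either side of the middle is free; nothing within 200 mm of it is over 80 mm high
- pedal: loose black bicycle pedal body without spindle: flat plate 84 (its x) x 100 (its y) x 14 mm, about 0.16 kg. One face smooth with thin tread bars, the other hollow with ribs and an aluminium barrel. Origin in the middle of the ribbed face; z points out through the tread face, up at the start. Starts flat on the tray, 130 to 165 mm before the tray's origin, x within 0.25 rad of the tray's x
- near_edge (a point): middle of the pedal body's edge towards the robot, half way up its thickness: 42 mm from its middle in its -x. Friction with the tray about 0.5: with its near edge pushed to the foot of the curve it stays leaning on the lip, about 60 deg from level, some 25 mm of it above the lip. Pushed back at that upper edge from behind, it turns about its foot, past upright, and falls onto the base
- spanner: steel spanner, 150 mm long, lying on the tray to the left of the pedal body; bystander, origin at mid length on its underside
- cog: steel sprocket, 58 mm across, 11 mm high, lying on the tray to the right of the pedal body; bystander, origin under its centre
- bearing_cup: small aluminium bowl, 64 mm across, 50 mm high, behind the lip to the left; bystander, origin under its centre
- hub: aluminium wheel hub standing on end, 56 mm across, 75 mm high, behind the lip to the right; bystander, origin under its centre
- oil_bottle: white bottle with red cap, 48 mm across, 130 mm high, left of the tray; bystander, origin under its centre
- grease_tin: steel tin, 70 mm across, 50 mm high, right of the tray; bystander, origin under its centre
- screwdriver: screwdriver 180 mm long, lying right of the tray; bystander, origin on its underside
Mind the look-alikes: they are no part of the job. There is more than one size of the pedal; the one meant has the size given above.

How it is judged:
By the outcome, as a careful person would: the job done as asked, in the order asked, and still so for the second after the job is handed in, with the robot touching nothing.
It also fails if it takes over 59 s, if anything falls off the work surface, if the arm or the gripper's body presses on something with over 40 N, if the wrist force passes 120 N, or if a joint passes its speed limit or range.

## Working session

There is one attempt and no reset: what is moved stays moved. The work goes in short steps, each a Python script; the robot and the scene stay as the last script left them, time stands still between calls to the robot, and variables do not carry over. Pictures are saved under pics/ and viewed, at most 10 in all, crops included, and the job is handed in when it is done.

```bash
mkdir -p pics; ls
cat > h.py <<'E'
import numpy as np, cv2
from bench import manip
def cal(n):
    c=manip.get_calibration(n); return np.array(c["camera_matrix"]),np.array(c["R"]),np.array(c["t"])
def w2p(n,X):
    K,R,t=cal(n); p=K@(R@np.array(X)+t); return p[:2]/p[2]
def cloud(n,d):
    K,R,t=cal(n); v,u=np.mgrid[:d.shape[0],:d.shape[1]]
    P=np.stack([(u-K[0,2])/K[0,0]*d,(v-K[1,2])/K[1,1]*d,d],-1)
    W=(P-t)@R; W[d==0]=np.nan; return W
def save(n,f):
    im,d=manip.grab_frame(n); cv2.imwrite('pics/'+f,im[:,:,::-1]); return im,d
E
python3 - <<'E'
from h import *
a,d=save('top','top0.png');b,e=save('scene','scene0.png')
np.savez('f0.npz',a=a,d=d,b=b,e=e)
for n in ['pedal','lip_top','tray','near_edge','spanner','cog','hub','bearing_cup']:
    for c in ['top','scene']:
        print(n,c,[(np.round(r['at'],3).tolist(),round(r['confidence'],2),w2p(c,r['at']).round().tolist()) for r in manip.look_for(c,n)])
E
```

```text
pics
pedal top [([0.476, -0.008, 0.021], 0.9, [335.0, 247.0]), ([0.46, 0.358, 0.024], 0.84, [188.0, 256.0]), ([0.771, -0.023, 0.008], 0.7, [338.0, 134.0])]
pedal scene [([0.479, -0.004, 0.015], 0.89, [334.0, 181.0]), ([0.78, -0.017, 0.009], 0.87, [268.0, 250.0]), ([0.64, -0.285, 0.044], 0.53, [227.0, 166.0])]
lip_top top [([0.528, -0.012, 0.004], 0.84, [336.0, 227.0])]
lip_top scene [([0.531, 0.005, 0.002], 0.64, [327.0, 196.0])]
tray top [([0.53, -0.016, 0.008], 0.59, [337.0, 226.0])]
tray scene [([0.535, 0.003, -0.0], 0.84, [325.0, 197.0]), ([0.481, -0.002, 0.02], 0.66, [334.0, 181.0])]
near_edge top [([0.463, 0.364, 0.021], 0.9, [186.0, 255.0]), ([0.773, -0.02, 0.01], 0.73, [337.0, 133.0]), ([0.48, -0.003, 0.016], 0.64, [333.0, 245.0])]
near_edge scene [([0.483, -0.001, 0.02], 0.94, [334.0, 182.0]), ([0.47, 0.363, 0.018], 0.92, [445.0, 241.0]), ([0.78, -0.022, 0.012], 0.78, [266.0, 249.0]), ([0.53, 0.004, 0.003], 0.42, [327.0, 196.0])]
spanner top [([0.493, 0.116, 0.011], 0.83, [286.0, 241.0])]
spanner scene [([0.499, 0.119, 0.01], 0.63, [365.0, 206.0]), ([0.726, -0.19, 0.057], 0.33, [231.0, 197.0])]
cog top [([0.467, -0.147, 0.009], 0.86, [390.0, 249.0])]
cog scene [([0.471, -0.142, 0.008], 0.5, [299.0, 161.0])]
hub top [([0.716, -0.188, 0.062], 0.95, [406.0, 149.0]), ([0.628, 0.248, 0.088], 0.36, [227.0, 185.0])]
hub scene [([0.722, -0.187, 0.056], 0.58, [233.0, 196.0]), ([0.529, 0.004, 0.001], 0.25, [327.0, 196.0])]
bearing_cup top [([0.779, 0.121, 0.026], 0.55, [283.0, 130.0])]
bearing_cup scene [([0.76, 0.115, 0.029], 0.81, [311.0, 266.0])]
```

View pics/top0.png

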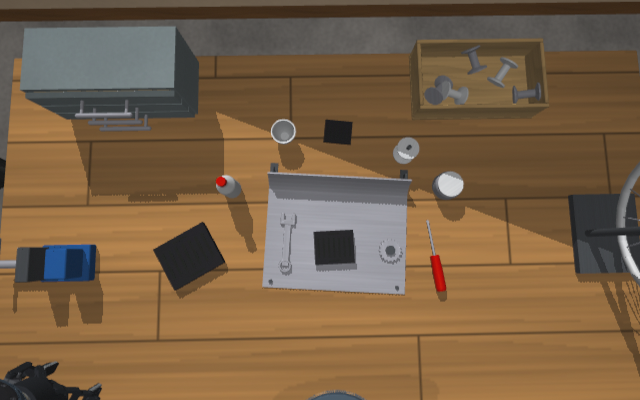

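View pics/scene0.png

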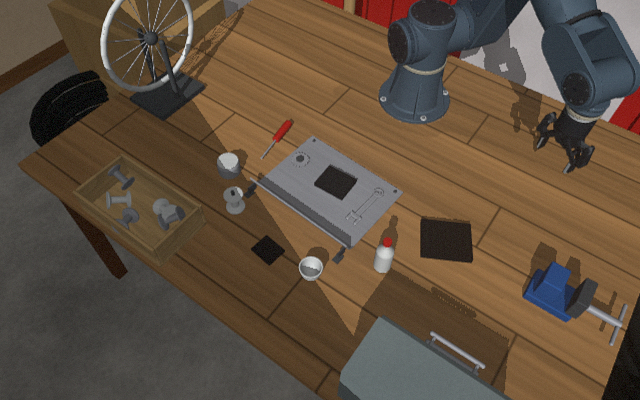

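Run:
```python
from h import *
z=np.load('f0.npz')
W=cloud('top',z['d']);im=z['a']
# lip: high points in region x .55-.72,|y|<.2
def sel(x0,x1,y0,y1,z0,z1):
    return (W[...,0]>x0)&(W[...,0]<x1)&(W[...,1]>y0)&(W[...,1]<y1)&(W[...,2]>z0)&(W[...,2]<z1)
m=sel(.56,.72,-.18,.18,.045,.07)
P=W[m];print('lip n',len(P))
for y in np.arange(-.17,.19,.04):
    q=P[abs(P[:,1]-y)<.012]
    if len(q):print(round(y,2),len(q),q.min(0).round(3),q.max(0).round(3))
for nm,box in dict(ped=(.40,.56,-.09,.09),far=(.73,.85,-.1,.08),left=(.38,.55,.28,.44)).items():
    for thr in (0.009,0.012):
        m=sel(*box,thr,.04);P=W[m]
        r=cv2.minAreaRect((P[:,:2]*1000).astype(np.float32))
        print(nm,thr,len(P),np.round(r[0],1),np.round(r[1],1),round(r[2],1),'z',np.percentile(P[:,2],[10,50,90]).round(4))
```

```text
lip n 407
-0.17 74 [ 0.637 -0.18   0.045] [ 0.719 -0.158  0.063]
-0.13 25 [ 0.638 -0.14   0.045] [ 0.645 -0.118  0.054]
-0.09 24 [ 0.641 -0.1    0.045] [ 0.648 -0.078  0.054]
-0.05 21 [ 0.643 -0.06   0.046] [ 0.649 -0.04   0.052]
-0.01 23 [ 0.647 -0.021  0.045] [0.652 0.002 0.052]
0.03 26 [0.65  0.019 0.046] [0.656 0.042 0.053]
0.07 28 [0.653 0.059 0.045] [0.659 0.082 0.053]
0.11 29 [0.654 0.099 0.046] [0.662 0.122 0.054]
0.15 25 [0.657 0.139 0.045] [0.665 0.159 0.052]
ped 0.009 1328 [480.7 -12.5] [146.2 116.6] 3.3 z [0.0147 0.0171 0.0194]
ped 0.012 1320 [475.8  -4.7] [ 84. 100.] 1.8 z [0.0148 0.0171 0.0194]
far 0.009 464 [777.3 -21.5] [71.9 61.4] 84.2 z [0.0094 0.0111 0.0132]
far 0.012 129 [776.3 -21.7] [71.9 59.1] 84.7 z [0.0122 0.0128 0.0142]
left 0.009 2633 [460.5 360.6] [117.  140.6] 29.0 z [0.0168 0.0194 0.0218]
left 0.012 2621 [460.5 360.7] [117.  140.6] 28.9 z [0.0169 0.0194 0.0218]
```

The top picture shows three plates that could be the pedal:
- (335,247), on the tray: 84 x 100 mm
- (188,256), left of the bottle: 117 x 141 mm
- (338,133), behind the lip: 72 x 61 mm

The one on the tray has the right size and position. I'll check it in one crop and get the tray frame.

```bash
cat >> h.py <<'E'
try:
    T=np.load('tray.npz'); O,yaw=T['O'],float(T['yaw'])
    ex=np.array([np.cos(yaw),np.sin(yaw),0]);ey=np.array([-ex[1],ex[0],0])
    def tw(x,y,z): return O+ex*x+ey*y+np.array([0,0,z])
    def tf(W): D=W-O; return np.stack([D@ex,D@ey,D[...,2]],-1)
    def tool(tilt):  # x forward, z down, body leaning back by tilt
        c,s=np.cos(tilt),np.sin(tilt)
        x=c*ex+[0,0,s]; z=s*ex-np.array([0,0,c]); return np.stack([x,np.cross(z,x),z],1)
except FileNotFoundError: pass
E
python3 - <<'E'
from h import *
z=np.load('f0.npz');im=z['a']
cv2.imwrite('pics/crop.png',cv2.resize(im[165:300,255:425,::-1],None,fx=4,fy=4,interpolation=cv2.INTER_CUBIC))
W=cloud('top',z['d'])
m=(W[...,0]>.6)&(W[...,0]<.69)&(W[...,1]>-.14)&(W[...,1]<.15)&(W[...,2]>.02)&(W[...,2]<.06)
P=W[m]
# x = a + b y + profile(z)
A=np.c_[np.ones(len(P)),P[:,1]]
prof=np.interp(P[:,2],[.003,.008,.017,.031,.051],[0,.009,.017,.025,.032])
c,*_=np.linalg.lstsq(A,P[:,0]-prof,rcond=None);r=P[:,0]-prof-A@c
k=abs(r)<.006;c,*_=np.linalg.lstsq(A[k],(P[:,0]-prof)[k],rcond=None)
yaw=-np.arctan(c[1]);print('x0',c,'yaw',yaw,'res',r[k].std(),k.sum(),len(P))
# y extent of tray from lip-height points
R=W[(W[...,2]>.03)&(W[...,2]<.06)&(abs(W[...,0]-(c[0]+c[1]*W[...,1]+.03))<.012)&(abs(W[...,1])<.24)]
print('lip y',np.percentile(R[:,1],[0,1,99,100]))
ym=R[:,1].min()/2+R[:,1].max()/2
np.savez('tray.npz',O=np.array([c[0]+c[1]*ym,ym,0]),yaw=yaw)
E
python3 - <<'E'
from h import *
print(O,yaw,tf(np.array([.4758,-.0047,.017])))
for t,p in [(.2,(-.225,0,.1)),(.2,(-.02,0,.005)),(0,(.07,0,.07)),(0,(-.03,0,.07))]:
    print(manip.inverse_kinematics(tw(*p),tool(t)))
print(manip.current_tcp_rot().round(2),manip.current_time())
E
```

```text
x0 [0.61820586 0.07046112] yaw -0.0703448583726847 res 0.0016101483640657587 1005 1017
lip y [-0.20002496 -0.1965501   0.15537582  0.15940487]
[ 0.61677479 -0.02031004  0.        ] -0.0703448583726847 [-0.14172331  0.00566276  0.017     ]
[-0.13960551  0.2202078   2.2776799   0.03198802  0.44437041  1.47402879]
[-0.11342426  0.68383198  1.80201646  0.01943058  0.4559995   1.511129  ]
[-1.04460803e-01  7.73396467e-01  1.37308846e+00 -4.44089210e-16
  9.95107730e-01  1.53668038e+00]
[-1.10287283e-01  6.21488646e-01  1.67163913e+00 -4.44089210e-16
  8.48464878e-01  1.53085390e+00]
[[-0.9   0.44  0.  ]
 [ 0.44  0.9   0.  ]
 [-0.    0.   -1.  ]] 0.9
```

View pics/crop.png

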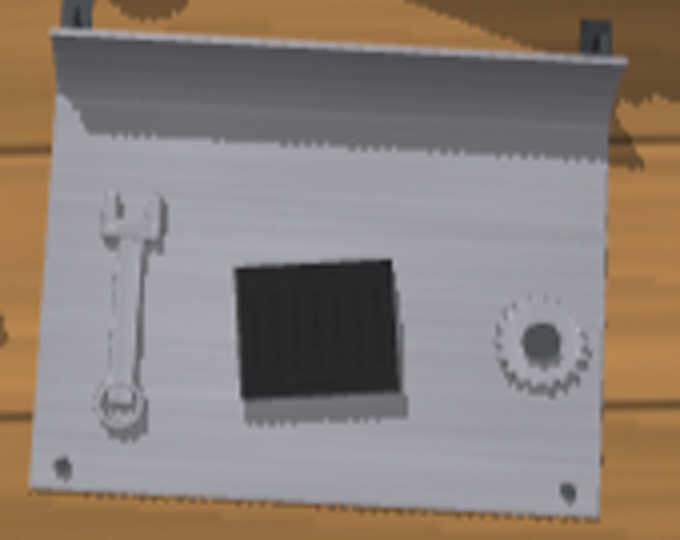

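The crop confirms it: the black tread-up plate, centred at about (317,328) in the crop, lies between the spanner and the cog. Next I'll align the half-open fingers behind it, touch the tray to find the tip height, and push.

Run:
```python
from h import *
manip.set_gripper(0.5,20)
manip.move_ptp(tw(-.226,.0057,.15),tool(.2))
manip.move_l(tw(-.226,.0057,.018),max_speed=.12)
f0=manip.current_force();z=.018
while z>-.006:
    z-=.0015; manip.move_l(tw(-.226,.0057,z),max_speed=.05)
    f=manip.current_force()-f0
    if f[2]>2.5: break
print('touch cmd z',z,manip.current_ee_pos(),f)
np.save('z.npy',z)
manip.move_l(tw(-.226,.0057,z+.0025),max_speed=.05)
print(manip.current_time(),manip.current_grip_width(),manip.current_force()-f0)
save('scene','s1.png')
```

```text
touch cmd z 0.0015000000000000005 [0.39186804 0.00126576 0.00214144] [-6.36927629  0.92033026 23.95907051]
7.525 0.5011451130289645 [ 0.50914022 -0.51332722 -0.86272319]
```

Run:
```python
from h import *
z=float(np.load('z.npy'))+.0025
manip.move_l(tw(-.10,.0057,z),max_speed=.06)
f0=manip.current_force()
for x in (-.08,-.065,-.05,-.04,-.034,-.029):
    manip.move_l(tw(x,.0057,z),max_speed=.05)
    print(x,(manip.current_force()).round(1),tf(np.array(manip.current_ee_pos())).round(4))
a,d=manip.grab_frame('top');b,e=manip.grab_frame('scene')
np.savez('f1.npz',a=a,d=d,b=b,e=e)
c=b[110:290,210:420,::-1]; c=cv2.resize(c,None,fx=3.4,fy=3.3,interpolation=cv2.INTER_CUBIC)
cv2.imwrite('pics/s2.png',c)
W=tf(cloud('top',d)); m=(abs(W[...,1])<.07)&(W[...,0]>-.05)&(W[...,0]<.08)&(W[...,2]>.058)&(W[...,2]<.1)
P=W[m];print(len(P),P.min(0),P.max(0),manip.current_time())
W=tf(cloud('scene',e));m=(abs(W[...,1])<.07)&(W[...,0]>.02)&(W[...,0]<.08)&(W[...,2]>.056)&(W[...,2]<.1)
P=W[m];print(len(P),P.min(0).round(3),P.max(0).round(3),np.polyfit(P[:,0],P[:,2],1) if len(P) else '')
```

```text
-0.08 [ 0.1  0.6 -0.4] [-0.0797  0.0057  0.004 ]
-0.065 [-2.   1.4 -1.7] [-0.0651  0.0057  0.0039]
-0.05 [-0.1  0.5  0.9] [-0.0494  0.0057  0.0043]
-0.04 [0.6 0.8 0.2] [-0.0396  0.0057  0.0041]
-0.034 [ 0.4 -0.1 -0.1] [-0.0336  0.0057  0.0041]
-0.029 [-0.3  0.8  0.4] [-0.0287  0.0057  0.004 ]
462 [-0.03915442 -0.04906996  0.05801995] [0.04574479 0.05031801 0.07922224] 12.2417
242 [ 0.021 -0.047  0.058] [0.048 0.056 0.079] [0.27405104 0.05897727]
```

View pics/s2.png

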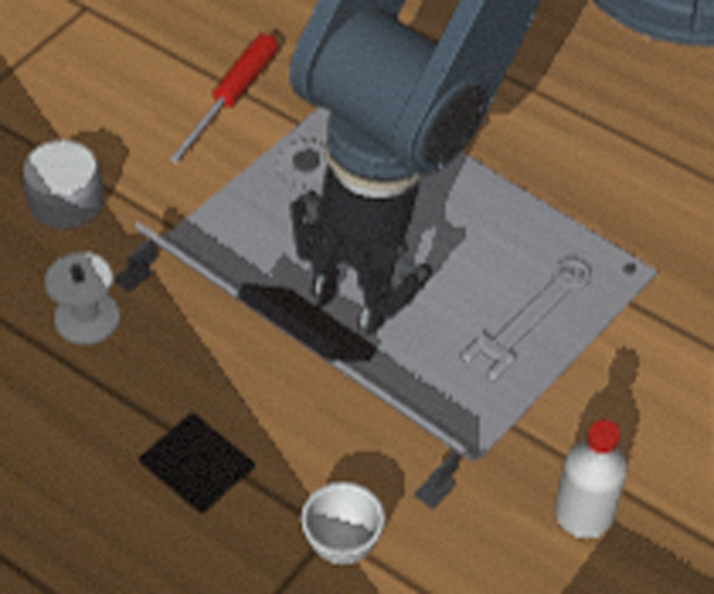

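The fingers have stood the pedal up on the lip, at about 55°: its dark edge shows above the lip from (240,290) to (370,350). I'll nudge it 3 mm further in, retreat, and check that it stays.

Run:
```python
from h import *
z=float(np.load('z.npy'))+.0025
manip.move_l(tw(-.0255,.0057,z),max_speed=.03)
print(manip.current_force())
manip.move_l(tw(-.07,.0057,z+.003),max_speed=.06)
manip.move_l(tw(-.13,.0057,.16),max_speed=.2)
for cam in('top','scene'):
    a,d=manip.grab_frame(cam)
    W=tf(cloud(cam,d)); m=(abs(W[...,1])<.08)&(W[...,0]>.0)&(W[...,0]<.08)&(W[...,2]>.057)&(W[...,2]<.1)
    P=W[m];print(cam,len(P),P.min(0).round(3),P.max(0).round(3))
    dark=(a.max(-1)<60)&(abs(W[...,1])<.03)&(W[...,0]>-.03)&(W[...,0]<.08)&(W[...,2]>.012)&(W[...,2]<.1)
    D=W[dark]
    if len(D)>5: print('tread plane',len(D),D.min(0).round(3),D.max(0).round(3),np.degrees(np.arctan(np.polyfit(D[:,0],D[:,2],1)[0])))
cv2.imwrite('pics/s3.png',cv2.resize(a[110:290,210:420,::-1],None,fx=3.4,fy=3.3,interpolation=cv2.INTER_CUBIC))
print(manip.current_time())
```

```text
[-0.05657106  0.16720169  0.17067605]
top 484 [ 0.015 -0.049  0.057] [0.046 0.05  0.081]
tread plane 639 [-0.014 -0.03   0.014] [0.045 0.03  0.081] 48.911699443940144
scene 232 [ 0.021 -0.049  0.058] [0.049 0.055 0.082]
tread plane 181 [-0.013 -0.03   0.014] [0.047 0.03  0.08 ] 45.79857083698492
14.475
```

View pics/s3.png

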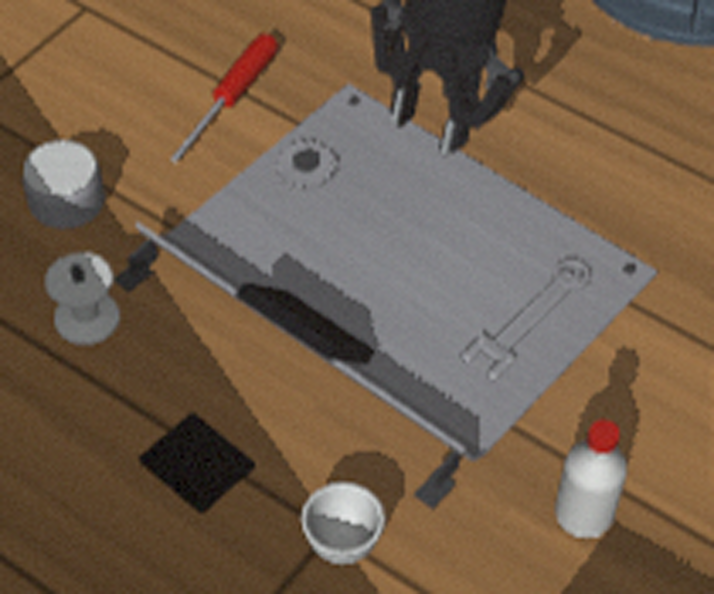

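It leans freely on the lip with its dark upper edge at (240–370, 285–360), top at z = 81 mm. Next I'll go over the top and push the upper edge back from behind.

Run:
```python
from h import *
y=.003
manip.move_l(tw(-.05,y,.2),tool(0),max_speed=.2)
manip.move_l(tw(.078,y,.2),max_speed=.2)
manip.move_l(tw(.078,y,.059),max_speed=.12)
for x in (.05,.035,.02,.005,-.01,-.02):
    manip.move_l(tw(x,y,.059),max_speed=.05); print(x,manip.current_force().round(1))
manip.dwell(.5)
manip.move_l(tw(-.02,y,.2),max_speed=.2)
manip.move_l(tw(.03,y+.2,.25),max_speed=.25)
f=np.load('f0.npz');
for cam in('top','scene'):
    a,d=manip.grab_frame(cam)
    W=tf(cloud(cam,d)); m=(abs(W[...,1])<.08)&(W[...,0]>-.2)&(W[...,0]<.0)&(W[...,2]>.01)&(W[...,2]<.1)
    P=W[m];print(cam,len(P),np.percentile(P,[2,50,98],axis=0).round(3))
    cv2.imwrite(f'pics/e_{cam}.png',cv2.resize(a[165:300,255:425,::-1] if cam=='top' else a[110:290,210:420,::-1],None,fx=3.3,fy=3.3,interpolation=cv2.INTER_CUBIC))
print(manip.current_time())
```

```text
0.05 [ 0.3 -0.5  0.1]
0.035 [ 0.2 -0.4 -0. ]
0.02 [0.2 0.1 0.6]
0.005 [-0.5 -0.6  0.7]
-0.01 [0.  0.7 0.2]
-0.02 [1.3 0.3 0.9]
top 860 [[-0.105 -0.048  0.01 ]
 [-0.064  0.001  0.016]
 [-0.023  0.05   0.021]]
scene 550 [[-0.104 -0.046  0.01 ]
 [-0.061  0.006  0.015]
 [-0.019  0.054  0.021]]
22.5083
```

View pics/e_top.png

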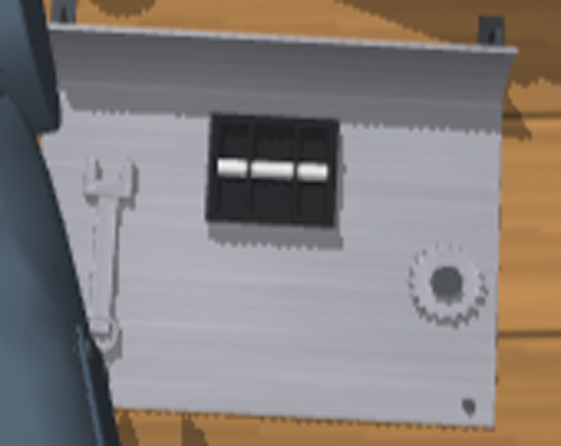

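View pics/e_scene.png

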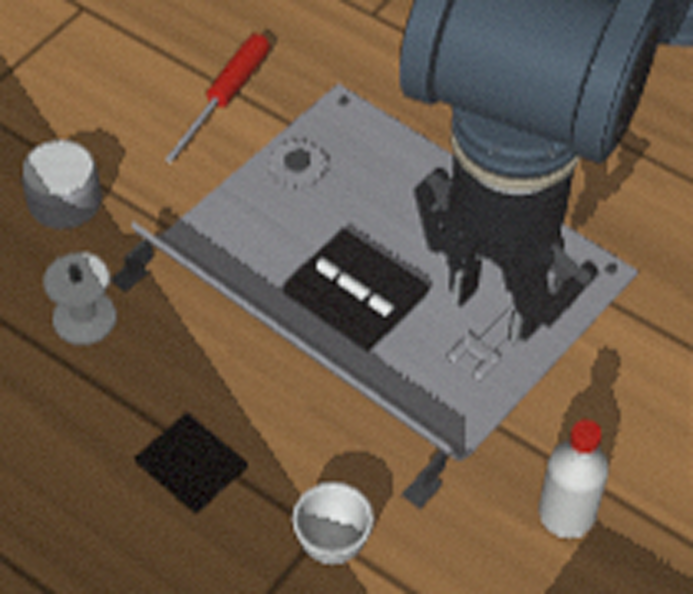

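The pedal lies flat with its ribs and barrel up: barrel at (272,170) in the top crop and (350,287) in the scene crop. Everything else is in place and the arm touches nothing, so I'm handing it in.

```bash
python3 -c "
from bench import manip
print(manip.sign_off())"
```

```text
the job is handed in; nothing more can be done
None
```

The pedal body was pushed up against the lip, stayed leaning there, was tipped back from behind, and now lies flat in the tray with its ribbed side up; the job was handed in after about 23 s of robot time, with nothing else seen to have moved.

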